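# Pin the laminated carving blank into register

### The arm

A 7-joint arm with a two-finger parallel gripper is mounted at the origin on the work surface. World frame = base frame: x ahead of the robot, y to its left, z up, the work surface at z = 0. Lengths are in m, angles in rad, forces in N, time in s.
With the tool pointing down it reaches from about 0.425 to 0.925 m from the base axis. Payload 6.8 kg.
Tool frame: the origin (TCP) lies on the centre line of the jaws, within the pads' length; the fingertips stand 19 mm ahead of it and the grasp point (between the pads) is the TCP (tcp_to_tips is the distance from the TCP to the fingertips, in m); x points along the fingers, y is the direction in which the jaws open and shut, and the axes are right-handed (so a half turn about x gives the same grasp; the last joint's range is limited). The gripper opens to 85 mm and grips with 20 to 120 N. Pads are 22 mm wide; open, the fingers measure 114 mm over their backs; the gripper's body (76 mm by 85 mm) begins 54 mm behind the grasp point. The pads swing forward as they close: fully open they stand 13 mm farther back than shut.
Start: joints at [1.161, 0.477, 0.022, 1.555, -0.011, 1.109, -0.083], TCP at [0.201, -0.645, 0.25] pointing down, gripper open.
Joint ranges: [-2.96, 2.96], [-0.34, 2.1], [-1.41, 1.46], [0.24, 2.44], [-1.37, 4.51], [0.17, 1.92], [-2.96, 2.96]. Speed limits (rad/s): [2.39, 2.39, 3.14, 3.14, 3.14, 3.14, 3.14].

### API

Orientations are given as a unit quaternion [w, x, y, z].
In Python, from station import get_obs, read_camera, hand_in, spot_in, cut_out, tcp_to_tips gives the robot as it stands.
- The arm moves only by the shell command python3 -m jog 'ROWS' [FORCE]. ROWS is JSON, a list of rows, each an object of numbers: "gripper": the closure, from 0 (fully open) to 1 (shut); "dx", "dy", "dz": the shift along the world's x, y, z in m; "rx", "ry", "rz": the turn, a rotation vector about the world's x, y, z in degrees. In form: [{"gripper": .., "dx": .., "dy": .., "dz": .., "rx": .., "ry": .., "rz": ..}, ...]. A call has 1 to 10 rows; each row is the pose to reach, as a shift and turn from the pose commanded when the call began; what a row does not reach only later rows make up. A row lasts 1/10 s, in which the tool goes at most 50 mm and 8.59 degrees, less where a joint would pass 70% of its speed; a pose out of reach is approached as far as the arm can. A call with a gripper value outside its range is refused whole. The fingers move at their own pace and stop on an object; FORCE is the grip in N (left out, the last holds). Time passes only in rows, so rows that repeat a pose let the fingers close. It gives the time, the measured TCP pose, the force and the opening at its end, in the units of the state.
- get_obs(): the state, without advancing time (a new reading comes with each control period).
- read_camera(name): name is "scene" or "top"; returns a dict with "pixels" (400x640x3 uint8, blue, green, red), "range_z" (400x640 float32, m along the optical axis (not along the pixel's ray), 0 where there is no reading), "camera_matrix" (3x3 intrinsics, pixels), "cam_to_world" (4x4, takes a point from camera to world coordinates). Camera axes: x right, y down, z forward; pixel columns grow to the right and rows downward; lengths in m; the calibration is good to about 2 mm. A picture is of the moment at which its call begins.
- hand_in(): hands the job in, once; it reports no verdict.
Trained networks look in the newest picture that a camera, given by its name, has taken for a name from the list of things; names that differ only in an ending like _2 or _b are one class to them, and where a whole thing is asked for, a point or a joint stands for the part that bears it (a point fixed in the world has none). Each returns a list of dicts, best first, with "conf" (0 to 1); they miss things now and then, are a little off and sometimes report something else, mostly with a low value. They report only what shows in the picture. A call takes as long as a camera call.
- spot_in(camera, label): "box" ([centre column, centre row, width, height] in pixels, round what is visible of it).
- cut_out(camera, label): "mask" (400x640 bool, what is visible of it) and "box" ([centre column, centre row, width, height] in pixels, round what is visible of it).
The state is a dict: "t": time; "q": joint angles; "joint_vel": joint speeds; "joint_torque": joint torques, N m; "eef_pos": TCP position; "tool_rot": TCP orientation; "contact_force": force on the tool from outside, world axes, zero at the start; "torque": the same for the moment, N m; "gripper_width": opening from 0.0 (shut) to 1.0 (fully open).
Only numpy, scipy, OpenCV 4.12 (cv2) and the standard library are available. Lean on these libraries where they do the work, as an engineer would, in place of code of your own. Each camera call takes 0.05 s, during which the arm holds its last target. There are 200 camera calls.

### The job

Take the orange-handled tapered alignment pin out of the tool block and drive it down through the registration holes of the glue-up (top layer, the two layers hidden under it, and the board), so that it pulls the slipped layers back into line and its collar sits fully home on the top layer. Feel for the hidden holes and press gently, never forcing the pin against the wood; leave the other things on the bench where they are, and let go of the pin.

Things in the scene. Friction and masses are not known exactly. Their poses are not given: they have to be found in the camera images.
- pin: Tapered steel pin with orange handle, 0.17 kg, upright in a hole of the block. Origin: centre of its tip; z up along the pin. Tip 11 mm across (last 1.5 mm chamfered to 9), tapering out to 16 mm at z = 42 mm, then straight to the collar, a disc 30 mm across from z = 66 to 71 mm. Handle: square, 26 x 26 mm, z = 71 to 123 mm, flats facing the pin's x and y axes.
- pin_collar (a point): Centre of the underside of the pin's collar, 66 mm above the tip on the pin's axis. z along the pin.
- block: Fixed wooden tool block, 90 (x) x 160 (y) x 80 (z) mm, with two holes of 18 mm right through it, at its own y = -40 and +40 mm. Origin at the centre of its underside. The pin hangs in one hole by its collar (tip 14 mm above the bench), the punch in the other.
- board: White glue-up board, 200 (x) x 330 (y) x 18 mm, fixed on battens; origin on the bench under its centre; top at z = 52 mm, free space under its hole. On it three wooden layers, each 110 x 260 x 9 mm with one 18 mm hole: brown at z = 52 to 61 mm, dark at 61 to 70, light top layer at 70 to 79. The wood bruises: the pin must never press on board and layers with over 50 N in all.
- stud (a point): Top of the vertical stud with brass wing nut, z = 97 mm over the bench, at the board's x = 0, y = -100 mm. The three layers turn about it, each alone. The nut is nipped lightly: each layer yields to about 2.5 N pushed sideways at its hole, 200 mm from the stud, and stays where it is left.
- board_hole (a point): Centre of the mouth of the board's fixed 18 mm hole (18 mm deep, right through), at the board's top face, at the board's x = 0, y = 100 mm; hidden by the layers. Axes as the board. The two hidden layers have slipped about the stud, each its own way: their holes lie up to 18 mm from this one towards the board's +x or -x, unmeasured. It shows at their long edges and can be felt.
- top_hole (a point): Centre of the mouth of the 18 mm hole in the light top layer, at its upper face, 27 mm above the board's top face. The top layer is slipped up to 5 mm either way and moves on an arc of 200 mm about the stud; in line, this lies straight above the board's hole.
- punch: Straight pin punch with a black square handle, as large as the pin; stands in the other hole of the block. Leave it. Origin at its tip.
- glue: White glue bottle with orange cap, 56 mm across, 150 mm tall, a bystander. Origin at the centre of its underside.
- mallet: Round wooden carving mallet standing on its head, 225 mm tall, 88 mm across, a bystander. Origin at the centre of its underside.
- clamp: Steel bar clamp with red handle, 300 mm long, lying, a bystander. Origin on the bench under the bar.
- sander: Cork sanding block, 115 x 65 x 26 mm, a bystander. Origin at the centre of its underside.
- tape: Yellow roll of tape, 104 mm across, 25 mm high, a bystander. Origin at the centre of its underside.
- offcuts: Small pile of ply offcuts, 160 x 70 x 36 mm, a bystander. Origin at the centre of its underside.
- brushes: Glass jar with three brushes, 74 mm across, 185 mm tall, a bystander. Origin at the centre of its underside.

How it is judged:
By the outcome, as a careful person would: the job done as asked, in the order asked, and still so for the second after the job is handed in, with the robot touching nothing.
It also fails if it takes over 64 s, if anything falls off the work surface, if the arm or the gripper's body presses on something with over 40 N, if the wrist force passes 120 N, or if a joint passes its speed limit or range.

## Working session

There is one attempt and no reset: what is moved stays moved. The work goes in short steps, Python scripts to look and compute and a shell command to move; the robot and the scene stay as the last step left them, time stands still between calls to the robot, and variables do not carry over. Pictures are saved under pics/ and viewed, about 8 in all and at most 12, crops included, and the job is handed in when it is done.

```bash
mkdir -p pics; cat > h.py <<'E'
import numpy as np, cv2
from station import *
def pts(c,mask):
    K=np.array(c["camera_matrix"]);T=np.array(c["cam_to_world"]);z=c["range_z"]
    v,u=np.nonzero(mask&(z>0));d=z[v,u]
    P=np.stack([(u-K[0,2])*d/K[0,0],(v-K[1,2])*d/K[1,1],d,np.ones_like(d)])
    return (T@P)[:3].T,u,v
E
python3 - <<'E'
from h import *
o=get_obs();print({k:np.round(v,3).tolist() for k,v in o.items()},tcp_to_tips)
for n in("scene","top"):
    c=read_camera(n);cv2.imwrite(f"pics/{n}0.png",c["pixels"])
    print(n,np.round(c["cam_to_world"],3).tolist(),np.round(c["camera_matrix"],1).tolist())
    for l in("pin","punch","block","board","top_hole","stud"):
        r=cut_out(n,l)
        for x in r[:2]:
            p,_,_=pts(c,x["mask"]);print(l,round(x["conf"],2),np.round(x["box"]),np.round(np.median(p,0),3) if len(p) else "", np.round(p.min(0),3) if len(p) else "",np.round(p.max(0),3) if len(p) else "")
E
```

```text
{'t': 0.0, 'q': [1.161, 0.478, 0.022, 1.556, -0.011, 1.109, -0.083], 'joint_vel': [-0.0, 0.0, 0.0, -0.0, 0.001, 0.002, 0.001], 'joint_torque': [0.0, -59.646, 1.608, -28.12, 0.013, 0.009, -0.0], 'eef_pos': [0.2, -0.644, 0.249], 'tool_rot': [-0.106, -0.699, -0.107, 0.699], 'contact_force': [0.644, 0.131, 0.236], 'torque': [0.084, -0.009, -0.018], 'gripper_width': 1.003} 0.019
scene [[-0.783, 0.408, -0.469, 1.244], [0.621, 0.53, -0.577, 0.972], [0.013, -0.743, -0.669, 1.145], [0.0, 0.0, 0.0, 1.0]] [[510.2, 0.0, 317.2], [0.0, 510.2, 195.5], [0.0, 0.0, 1.0]]
pin 0.55 [357. 230.  15.  22.] [0.521 0.258 0.12 ] [0.497 0.238 0.081] [0.529 0.266 0.143]
pin 0.22 [216. 152.  84.  38.] [ 0.605 -0.419  0.023] [ 0.453 -0.473 -0.002] [ 0.747 -0.258  0.099]
punch 0.8 [378. 242.  18.  19.] [0.509 0.336 0.117] [0.484 0.318 0.082] [0.516 0.346 0.144]
punch 0.15 [368. 253.  62.  58.] [0.535 0.312 0.074] [ 0.394  0.149 -0.006] [0.565 0.379 0.14 ]
block 0.73 [367. 253.  63.  58.] [0.537 0.312 0.074] [ 0.447  0.151 -0.006] [0.565 0.379 0.1  ]
board 0.93 [260. 193. 102.  89.] [ 0.619 -0.089  0.056] [ 0.448 -
[... 291 characters left out ...]
 [-0.008, -0.186, -0.982, 1.319], [0.0, 0.0, 0.0, 1.0]] [[372.2, 0.0, 320.2], [0.0, 372.2, 197.5], [0.0, 0.0, 1.0]]
punch 0.52 [234. 196.  14.   9.] [0.497 0.324 0.134] [0.487 0.315 0.084] [0.51  0.339 0.143]
block 0.59 [248. 198.  50.  31.] [0.495 0.285 0.079] [ 0.45   0.203 -0.006] [0.579 0.38  0.141]
board 0.97 [370. 177. 106.  63.] [ 0.588 -0.137  0.055] [ 0.481 -0.315 -0.007] [0.733 0.038 0.101]
top_hole 0.65 [374. 171.  79.  34.] [ 0.598 -0.137  0.079] [ 0.532 -0.272  0.051] [ 0.662 -0.009  0.097]
stud 0.75 [372. 175.  99.  66.] [ 0.588 -0.137  0.056] [ 0.482 -0.315  0.002] [0.715 0.034 0.101]
stud 0.3 [207. 240.  33.  48.] [0.364 0.438 0.025] [ 0.282  0.378 -0.001] [0.447 0.504 0.042]
```

View pics/scene0.png

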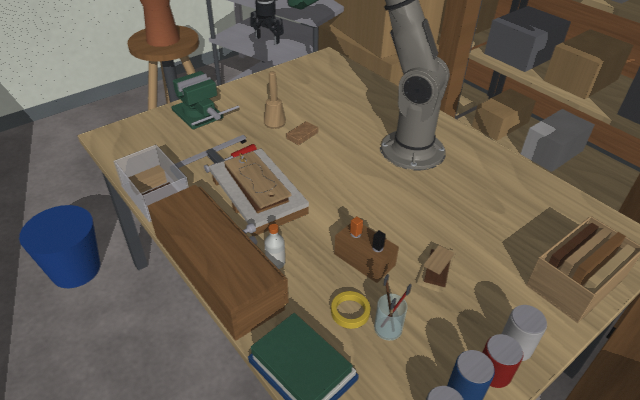

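View pics/top0.png

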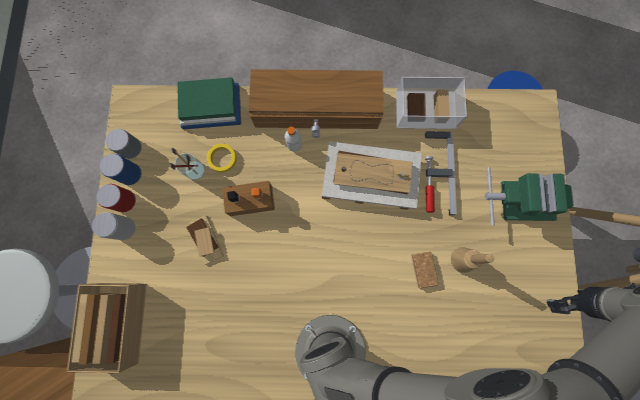

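The top view shows the orange pin at (256,192), the hole at (344,169) and the stud near (405,177). Next I measure these and look closer.

```bash
python3 - <<'E'
from h import *
ims=[]
for n,(a,b,w,h) in(("top",(318,135,110,82)),("scene",(205,145,110,82))):
    c=read_camera(n);im=c["pixels"]
    ims.append(cv2.resize(im[b:b+h,a:a+w],None,fx=5,fy=5,interpolation=cv2.INTER_CUBIC)[:, :])
    hsv=cv2.cvtColor(im,cv2.COLOR_BGR2HSV)
    m=(hsv[...,0]<18)&(hsv[...,1]>180)&(hsv[...,2]>110)
    win=np.zeros_like(m)
    if n=="top": win[180:205,245:270]=1
    else: win[212:245,345:372]=1
    p,u,v=pts(c,m&win); t=p[p[:,2]>.12]
    print(n,"orange",len(p),p.min(0).round(3),p.max(0).round(3),"toppts",len(t),t.mean(0).round(4))
    t=p[p[:,2]>p[:,2].max()-.006]; print(t.mean(0).round(4),cv2.minAreaRect((t[:,:2]*1000).astype(np.float32)),)
    # block top
    allp,u,v=pts(c,np.ones_like(m)); s=allp[(abs(allp[:,2]-.08)<.006)&(abs(allp[:,0]-.5)<.12)&(abs(allp[:,1]-.29)<.14)]
    print("block",cv2.minAreaRect((s[:,:2]*1000).astype(np.float32)),len(s))
    for z0 in(.079,.052):
        s=allp[(abs(allp[:,2]-z0)<.005)&(abs(allp[:,0]-.6)<.2)&(abs(allp[:,1]+.13)<.22)]
        print("z",z0,s[:,2].mean().round(4),[np.round(x,1) for x in cv2.minAreaRect((s[:,:2]*1000).astype(np.float32))],len(s))
    # intersect pixels with z=.079 of dark hole
    if n=="top":
        g=cv2.cvtColor(im,cv2.COLOR_BGR2GRAY);print(g[162:178,336:352])
cv2.imwrite("pics/c1.png",ims[0]);cv2.imwrite("pics/c2.png",ims[1])
E
```

```text
top orange 58 [0.501 0.238 0.132] [0.525 0.262 0.141] toppts 58 [0.5134 0.2503 0.1368]
[0.5131 0.2498 0.1377] ((512.6340942382812, 249.58749389648438), (23.7431640625, 23.250579833984375), 2.3879144191741943)
block ((507.14276123046875, 289.46728515625), (91.79303741455078, 160.52508544921875), 9.357828140258789) 1008
z 0.079 0.0788 [array([ 666.6, -127.1]), array([435.5, 264.4]), np.float64(88.2)] 2305
z 0.052 0.0518 [array([ 634.7, -132. ]), array([308.9, 436.2]), np.float64(1.0)] 2734
[[151 138 138 137 137 138 137 137 137 138 138 138 139 138 138 138]
 [143 138 138 139 140 141 142 142 142 143 141 142 141 142 142 142]
 [144 136 136 136 136 138 138 138 138 140 141 142 142 143 143 133]
 [140 140 140 137 138 138 138 138 137 139 139 140 140 140 131 117]
 [143 143 144 144 144 144 137 115 120 137 142 141 142 141 133 120]
 [143 145 144 144 144 132  94  95  97 110 135 145 145 137 117 128]
 [146 146 144 143 141 117  86  98  97 101 112 147 147 152 152 127]
 [144 146 146 147 137  95  48  60  68  69 102 146 143 142 143 144]
 [140 140 140 138 137 121  45  45  51  74 109 140 142 134 118 139]
 [13
[... 263 characters left out ...]

 [137 136 138 138 139 140 141 141 142 143 143 144 145 143 131 109]
 [143 142 142 141 142 139 138 137 136 135 136 136 137 137 144 154]
 [144 144 143 143 143 143 143 143 143 142 141 140 139 137 135 132]]
scene orange 176 [0.501 0.239 0.091] [0.53  0.267 0.142] toppts 97 [0.5171 0.2541 0.1336]
[0.5146 0.2526 0.1387] ((515.651123046875, 252.24118041992188), (26.05446434020996, 24.763092041015625), 74.85623931884766)
block ((506.5944519042969, 289.5296936035156), (96.48026275634766, 163.97303771972656), 9.136777877807617) 1058
z 0.079 0.0799 [array([ 674.8, -173.2]), array([324.7, 275.2]), np.float64(84.0)] 1704
z 0.052 0.053 [array([ 619.6, -151.6]), array([308.6, 418.5]), np.float64(6.8)] 1834
```

View pics/c1.png

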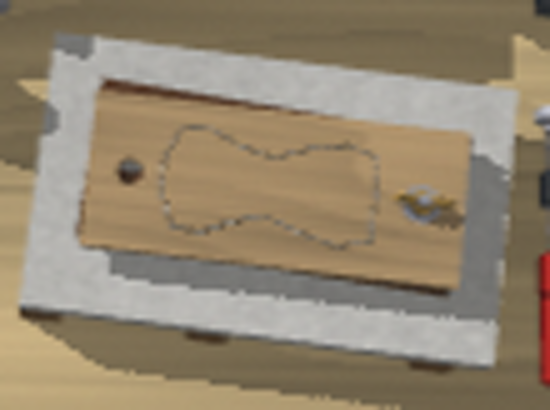

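View pics/c2.png

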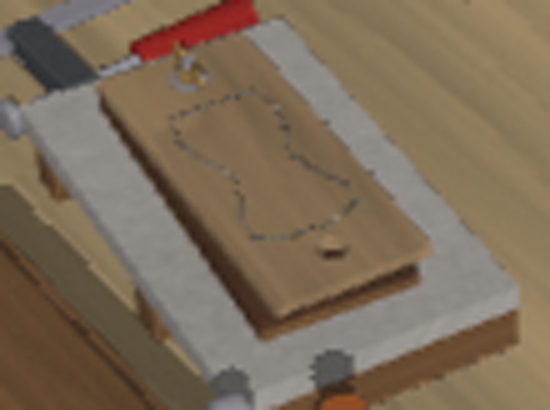

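The crops show the top hole at about (344,169), the wing nut at about (404,176), and a hidden layer sticking out at the far (+x) edge near the hole end. I work out the poses in the board frame while checking the pin's yaw.

```bash
cat >> h.py <<'E'
def onplane(c,u,v,z):
    K=np.array(c["camera_matrix"]);T=np.array(c["cam_to_world"])
    d=T[:3,:3]@np.array([(u-K[0,2])/K[0,0],(v-K[1,2])/K[1,1],1]);o=T[:3,3]
    return o+d*(z-o[2])/d[2]
E
python3 - <<'E'
from h import *
from scipy.spatial.transform import Rotation as R
q=get_obs()["tool_rot"];M=R.from_quat([*q[1:],q[0]]).as_matrix();print("tool axes x,y",M[:,0].round(3),M[:,1].round(3))
cs={n:read_camera(n) for n in("top","scene")}
tiles=[]
for n,(a,b) in(("top",(242,180)),("scene",(343,210))):
    tiles.append(cv2.resize(cs[n]["pixels"][b:b+30,a:a+30],(390,390),interpolation=cv2.INTER_CUBIC))
cv2.imwrite("pics/pin.png",np.hstack(tiles))
c=cs["top"]
def bd(b):return onplane(c,318+b[0]/5,135+b[1]/5,.052)[:2]
C=[bd(x) for x in((55,35),(517,90),(493,365),(22,310))]
print("board corners",np.round(C,3)); 
g=cv2.cvtColor(c["pixels"],cv2.COLOR_BGR2GRAY)
w=np.zeros(g.shape);s=g[164:174,338:348].astype(float);s=np.clip(130-s,0,None)
v,u=np.mgrid[164:174,338:348];hu,hv=(s*u).sum()/s.sum(),(s*v).sum()/s.sum()
H=onplane(c,hu,hv,.079);S=onplane(c,403.6,176,.09);print("hole",hu,hv,H.round(4),"nut",S.round(4))
# board pose via white pixels, z~.052
for n,c in cs.items():
    hsv=cv2.cvtColor(c["pixels"],cv2.COLOR_BGR2HSV)
    p,u,v=pts(c,np.ones(g.shape,bool))
    near=(abs(p[:,0]-.6)<.14)&(abs(p[:,1]+.14)<.22)
    k=near&(abs(p[:,2]-.052)<.006)&(hsv[v,u,1]<40)
    m=np.zeros(g.shape,np.uint8);m[v[k],u[k]]=255
    m=cv2.morphologyEx(m,cv2.MORPH_OPEN,np.ones((3,3)))
    k=m[v,u]>0;r=cv2.minAreaRect((p[k,:2]*1000).astype(np.float32));print(n,"board",np.round(r[0],1),np.round(r[1],1),round(r[2],2))
    k=near&(abs(p[:,2]-.079)<.004);m[:]=0;m[v[k],u[k]]=255
    m=cv2.morphologyEx(m,cv2.MORPH_OPEN,np.ones((3,3)));nl,lab,st,_=cv2.connectedComponentsWithStats(m)
    j=1+st[1:,4].argmax();k=lab[v,u]==j
    r=cv2.minAreaRect((p[k,:2]*1000).astype(np.float32));print(n,"toplayer",np.round(r[0],1),np.round(r[1],1),round(r[2],2),k.sum())
E
```

```text
tool axes x,y [ 0. -0. -1.] [ 0.297 -0.955  0.   ]
board corners [[ 0.714  0.012]
 [ 0.677 -0.315]
 [ 0.48  -0.292]
 [ 0.514  0.033]]
hole 343.37270341207346 169.13298337707786 [ 0.6072 -0.0382  0.079 ] nut [ 0.5829 -0.2419  0.09  ]
top board [ 599.2 -139.8] [330.1 201.6] 83.13
top toplayer [ 597.1 -140.2] [258.6 110.6] 84.25 1541
scene board [ 598.3 -139.1] [335.7 203.3] 83.28
scene toplayer [602.3 -91. ] [166.  112.7] 82.78 651
```

View pics/pin.png

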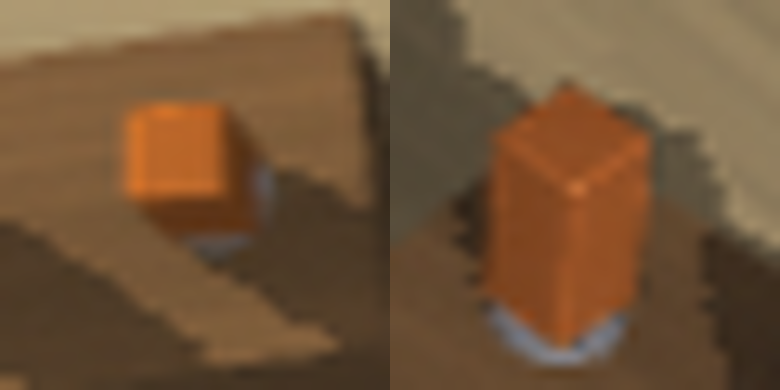

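```bash
python3 -m jog '[{"gripper":0,"dx":0.03,"dy":0.02,"dz":0.04},{"gripper":0,"dx":0.06,"dy":0.04,"dz":0.08},{"gripper":0,"dx":0.09,"dy":0.06,"dz":0.12},{"gripper":0,"dx":0.12,"dy":0.085,"dz":0.15},{"gripper":0,"dx":0.15,"dy":0.12,"dz":0.16},{"gripper":0,"dx":0.18,"dy":0.16,"dz":0.16},{"gripper":0,"dx":0.21,"dy":0.20,"dz":0.16},{"gripper":0,"dx":0.24,"dy":0.24,"dz":0.16},{"gripper":0,"dx":0.27,"dy":0.28,"dz":0.16},{"gripper":0,"dx":0.30,"dy":0.32,"dz":0.16}]'
```

```text
$[0]: bad value
```

Pin handle is nearly square to the world axes (yaw about 1–2°). Board yaw is −6.8°, the board hole is at about (0.611,−0.040), and the top hole is slipped about 4 mm towards −x. The call seems to have refused integers.

```bash
python3 -m jog '[{"gripper":0.0,"dx":0.03,"dy":0.02,"dz":0.04,"rx":0.0,"ry":0.0,"rz":0.0},{"gripper":0.0,"dx":0.06,"dy":0.04,"dz":0.08,"rx":0.0,"ry":0.0,"rz":4.0},{"gripper":0.0,"dx":0.09,"dy":0.06,"dz":0.12,"rx":0.0,"ry":0.0,"rz":8.0},{"gripper":0.0,"dx":0.12,"dy":0.085,"dz":0.15,"rx":0.0,"ry":0.0,"rz":12.0},{"gripper":0.0,"dx":0.15,"dy":0.12,"dz":0.16,"rx":0.0,"ry":0.0,"rz":16.0},{"gripper":0.0,"dx":0.18,"dy":0.16,"dz":0.16,"rx":0.0,"ry":0.0,"rz":20.0},{"gripper":0.0,"dx":0.21,"dy":0.20,"dz":0.16,"rx":0.0,"ry":0.0,"rz":24.0},{"gripper":0.0,"dx":0.24,"dy":0.24,"dz":0.16,"rx":0.0,"ry":0.0,"rz":28.0},{"gripper":0.0,"dx":0.27,"dy":0.28,"dz":0.16,"rx":0.0,"ry":0.0,"rz":32.0},{"gripper":0.0,"dx":0.30,"dy":0.32,"dz":0.16,"rx":0.0,"ry":0.0,"rz":36.0}]'
```

```text
t: 1.9
eef_pos: [0.4976, -0.3279, 0.4106]
tool_rot: [0.318, 0.632, 0.318, -0.632]
contact_force: [0.2, -0.5, -0.4]
gripper_width: 1.0
```

```bash
python3 -m jog '[{"gripper":0.0,"dx":0.015,"dy":0.048,"rz":4.0},{"gripper":0.0,"dx":0.025,"dy":0.097,"rz":8.0},{"gripper":0.0,"dx":0.03,"dy":0.146,"rz":12.0},{"gripper":0.0,"dx":0.03,"dy":0.195,"rz":16.0},{"gripper":0.0,"dx":0.03,"dy":0.245,"rz":20.0},{"gripper":0.0,"dx":0.03,"dy":0.295,"rz":24.0},{"gripper":0.0,"dx":0.03,"dy":0.345,"rz":28.0},{"gripper":0.0,"dx":0.025,"dy":0.394,"rz":32.0},{"gripper":0.0,"dx":0.02,"dy":0.443,"rz":36.0},{"gripper":0.0,"dx":0.015,"dy":0.490,"rz":37.5}]'; python3 -m jog '[{"gripper":0.0,"dx":0.0,"dy":0.045,"dz":-0.02},{"gripper":0.0,"dx":0.0,"dy":0.084,"dz":-0.05},{"gripper":0.0,"dx":0.0,"dy":0.084,"dz":-0.1},{"gripper":0.0,"dx":0.0,"dy":0.084,"dz":-0.15},{"gripper":0.0,"dx":0.0,"dy":0.084,"dz":-0.18},{"gripper":0.0,"dx":0.0,"dy":0.084,"dz":-0.18}]'; python3 -c "
from h import *
o=get_obs();print(np.round(o['q'],3),np.round(o['eef_pos'],4))"
```

```text
[ 0.684  0.256 -0.261  1.516  0.067  1.377 -0.219] [ 0.4976 -0.3279  0.4106]$[0]: bad value
$[0]: bad value
```

```bash
python3 -m jog '[{"gripper":0.0,"dx":0.015,"dy":0.047,"dz":0.0,"rx":0.0,"ry":0.0,"rz":4.0},{"gripper":0.0,"dx":0.025,"dy":0.096,"dz":0.0,"rx":0.0,"ry":0.0,"rz":8.0},{"gripper":0.0,"dx":0.03,"dy":0.145,"dz":0.0,"rx":0.0,"ry":0.0,"rz":12.0},{"gripper":0.0,"dx":0.03,"dy":0.195,"dz":0.0,"rx":0.0,"ry":0.0,"rz":16.0},{"gripper":0.0,"dx":0.03,"dy":0.245,"dz":0.0,"rx":0.0,"ry":0.0,"rz":20.0},{"gripper":0.0,"dx":0.03,"dy":0.295,"dz":0.0,"rx":0.0,"ry":0.0,"rz":24.0},{"gripper":0.0,"dx":0.03,"dy":0.345,"dz":0.0,"rx":0.0,"ry":0.0,"rz":28.0},{"gripper":0.0,"dx":0.025,"dy":0.394,"dz":0.0,"rx":0.0,"ry":0.0,"rz":32.0},{"gripper":0.0,"dx":0.02,"dy":0.443,"dz":0.0,"rx":0.0,"ry":0.0,"rz":36.0},{"gripper":0.0,"dx":0.015,"dy":0.49,"dz":0.0,"rx":0.0,"ry":0.0,"rz":37.5}]'; python3 -m jog '[{"gripper":0.0,"dx":0.0,"dy":0.045,"dz":-0.02,"rx":0.0,"ry":0.0,"rz":0.0},{"gripper":0.0,"dx":0.0,"dy":0.084,"dz":-0.05,"rx":0.0,"ry":0.0,"rz":0.0},{"gripper":0.0,"dx":0.0,"dy":0.084,"dz":-0.1,"rx":0.0,"ry":0.0,"rz":0.0},{"gripper":0.0,"dx":0.0,"dy":0.084,"dz":-0.15,"rx":0.0,"ry":0.0,"rz":0.0},{"gripper":0.0,"dx":0.0,"dy":0.084,"dz":-0.18,"rx":0.0,"ry":0.0,"rz":0.0},{"gripper":0.0,"dx":0.0,"dy":0.084,"dz":-0.18,"rx":0.0,"ry":0.0,"rz":0.0}]'; python3 -c "
from h import *
from scipy.spatial.transform import Rotation as R
o=get_obs();print(np.round(o['q'],3),np.round(o['eef_pos'],4))
q=o['tool_rot'];print(R.from_quat([*q[1:],q[0]]).as_matrix().round(3))"
```

```text
t: 2.9
eef_pos: [0.5112, 0.1624, 0.4107]
tool_rot: [0.504, 0.496, 0.504, -0.496]
contact_force: [1.2, 0.2, -0.1]
gripper_width: 1.0
t: 3.5
eef_pos: [0.5095, 0.2425, 0.226]
tool_rot: [0.503, 0.494, 0.504, -0.499]
contact_force: [0.7, 0.1, -0.0]
gripper_width: 0.999
[-0.032  0.402 -0.663  1.809  0.282  1.036 -0.79 ] [0.5095 0.2425 0.226 ]
[[-0.008  1.     0.014]
 [-0.004  0.014 -1.   ]
 [-1.    -0.008  0.004]]
```

```bash
python3 -m jog '[{"gripper":0.0,"dx":0.0,"dy":0.0,"dz":0.0,"rx":0.0,"ry":0.0,"rz":0.0},{"gripper":0.0,"dx":0.0,"dy":0.0,"dz":0.0,"rx":0.0,"ry":0.0,"rz":0.0}]'
```

```text
t: 3.7
eef_pos: [0.5131, 0.2453, 0.2328]
tool_rot: [0.504, 0.498, 0.503, -0.495]
contact_force: [0.4, 0.3, 0.8]
gripper_width: 1.003
```

```bash
python3 -m jog '[{"gripper":0.0,"dx":0.0,"dy":0.005,"dz":-0.04,"rx":0.0,"ry":0.0,"rz":0.0},{"gripper":0.0,"dx":0.0,"dy":0.005,"dz":-0.08,"rx":0.0,"ry":0.0,"rz":0.0},{"gripper":0.0,"dx":0.0,"dy":0.005,"dz":-0.11,"rx":0.0,"ry":0.0,"rz":0.0},{"gripper":0.0,"dx":0.0,"dy":0.005,"dz":-0.12,"rx":0.0,"ry":0.0,"rz":0.0},{"gripper":0.0,"dx":0.0,"dy":0.005,"dz":-0.12,"rx":0.0,"ry":0.0,"rz":0.0},{"gripper":0.0,"dx":0.0,"dy":0.005,"dz":-0.12,"rx":0.0,"ry":0.0,"rz":0.0}]'
python3 - <<'E'
from h import *
t=[]
for n,(a,b) in(("top",(230,170)),("scene",(330,195))):
    t.append(cv2.resize(read_camera(n)["pixels"][b:b+55,a:a+55],(390,390),interpolation=cv2.INTER_CUBIC))
cv2.imwrite("pics/grasp.png",np.hstack(t));print(get_obs()["eef_pos"])
E
```

```text
t: 4.3
eef_pos: [0.5132, 0.2503, 0.1125]
tool_rot: [0.504, 0.498, 0.503, -0.495]
contact_force: [0.5, -0.6, 0.6]
gripper_width: 1.001
[0.513143   0.25022662 0.11251657]
```

View pics/grasp.png

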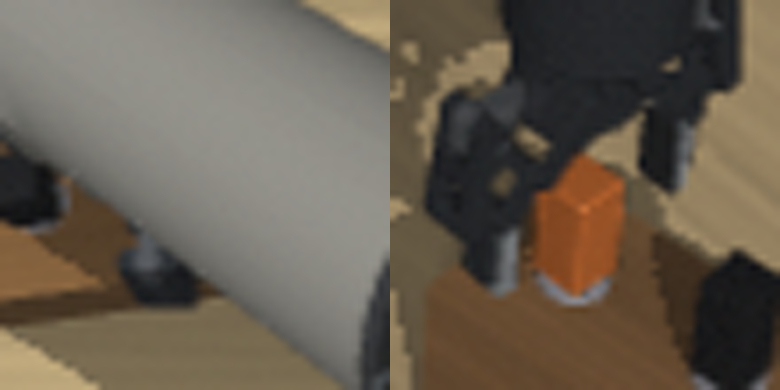

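The fingers straddle the orange handle, which sits at about (580,230) in the right-hand tile. Closing now.

```bash
python3 -m jog '[{"gripper":0.8,"dx":0.0,"dy":0.0,"dz":0.0,"rx":0.0,"ry":0.0,"rz":0.0},{"gripper":0.8,"dx":0.0,"dy":0.0,"dz":0.0,"rx":0.0,"ry":0.0,"rz":0.0},{"gripper":0.8,"dx":0.0,"dy":0.0,"dz":0.0,"rx":0.0,"ry":0.0,"rz":0.0},{"gripper":0.8,"dx":0.0,"dy":0.0,"dz":0.0,"rx":0.0,"ry":0.0,"rz":0.0},{"gripper":0.8,"dx":0.0,"dy":0.0,"dz":0.0,"rx":0.0,"ry":0.0,"rz":0.0},{"gripper":0.8,"dx":0.0,"dy":0.0,"dz":0.0,"rx":0.0,"ry":0.0,"rz":0.0},{"gripper":0.8,"dx":0.0,"dy":0.0,"dz":0.0,"rx":0.0,"ry":0.0,"rz":0.0},{"gripper":0.8,"dx":0.0,"dy":0.0,"dz":0.0,"rx":0.0,"ry":0.0,"rz":0.0}]' 90
```

```text
t: 5.2
eef_pos: [0.5123, 0.2494, 0.1106]
tool_rot: [0.504, 0.497, 0.503, -0.496]
contact_force: [0.9, -1.4, 5.4]
gripper_width: 0.291
```

```bash
python3 -m jog '[{"gripper":0.8,"dx":0.0,"dy":0.0,"dz":0.01,"rx":0.0,"ry":0.0,"rz":0.0},{"gripper":0.8,"dx":0.0,"dy":0.0,"dz":0.04,"rx":0.0,"ry":0.0,"rz":0.0},{"gripper":0.8,"dx":0.0,"dy":0.0,"dz":0.08,"rx":0.0,"ry":0.0,"rz":0.0},{"gripper":0.8,"dx":0.0,"dy":0.0,"dz":0.115,"rx":0.0,"ry":0.0,"rz":0.0},{"gripper":0.8,"dx":0.0,"dy":0.0,"dz":0.12,"rx":0.0,"ry":0.0,"rz":0.0},{"gripper":0.8,"dx":0.0,"dy":0.0,"dz":0.12,"rx":0.0,"ry":0.0,"rz":0.0},{"gripper":0.8,"dx":0.0,"dy":0.0,"dz":0.12,"rx":0.0,"ry":0.0,"rz":0.0}]'
python3 - <<'E'
from h import *
t=[]
c=read_camera("scene");t.append(cv2.resize(c["pixels"][130:270,300:440],(560,560),interpolation=cv2.INTER_CUBIC))
cv2.imwrite("pics/lift.png",np.hstack(t))
for n in("scene","top"):
    c=read_camera(n)
    for l in("pin","pin_collar"):
        for x in cut_out(n,l)[:2]:print(n,l,x["conf"],np.round(x["box"]),np.round(np.median(pts(c,x["mask"])[0],0),3))
E
```

```text
t: 5.9
eef_pos: [0.5107, 0.2486, 0.2286]
tool_rot: [0.503, 0.495, 0.504, -0.498]
contact_force: [-0.8, 0.8, -1.8]
gripper_width: 0.295
scene pin 0.66 [362. 203.  10.  33.] [0.514 0.26  0.216]
scene pin_collar 0.74 [362. 203.   8.  34.] [0.513 0.26  0.218]
```

View pics/lift.png

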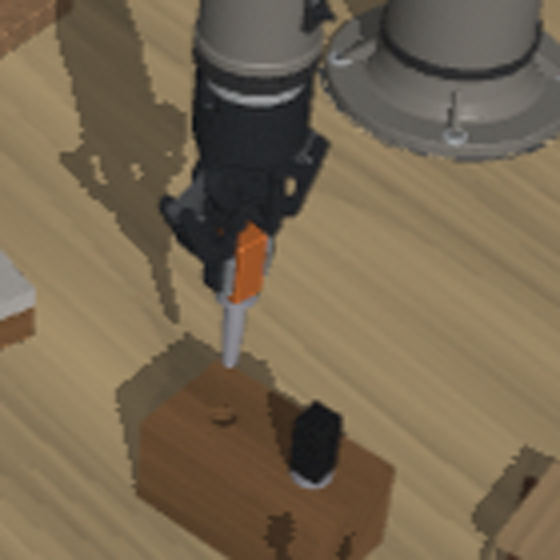

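```bash
python3 - <<'E'
from h import *
c=read_camera("scene");o=get_obs();print(o["eef_pos"],o["contact_force"])
print("tip",onplane(c,358.2,221.2,o["eef_pos"][2]-.0965),"glue",onplane(read_camera("top"),292,132,.15))
E
python3 -m jog '[{"gripper":0.8,"dx":0.015,"dy":-0.045,"dz":0.01,"rx":0.0,"ry":0.0,"rz":0.0},{"gripper":0.8,"dx":0.03,"dy":-0.09,"dz":0.01,"rx":0.0,"ry":0.0,"rz":0.0},{"gripper":0.8,"dx":0.045,"dy":-0.135,"dz":0.01,"rx":0.0,"ry":0.0,"rz":0.0},{"gripper":0.8,"dx":0.06,"dy":-0.18,"dz":0.01,"rx":0.0,"ry":0.0,"rz":0.0},{"gripper":0.8,"dx":0.075,"dy":-0.225,"dz":0.01,"rx":0.0,"ry":0.0,"rz":0.0},{"gripper":0.8,"dx":0.09,"dy":-0.27,"dz":0.0,"rx":0.0,"ry":0.0,"rz":0.0},{"gripper":0.8,"dx":0.095,"dy":-0.289,"dz":-0.01,"rx":0.0,"ry":0.0,"rz":0.0},{"gripper":0.8,"dx":0.095,"dy":-0.289,"dz":-0.025,"rx":0.0,"ry":0.0,"rz":0.0},{"gripper":0.8,"dx":0.095,"dy":-0.289,"dz":-0.03,"rx":0.0,"ry":0.0,"rz":0.0},{"gripper":0.8,"dx":0.095,"dy":-0.289,"dz":-0.03,"rx":0.0,"ry":0.0,"rz":0.0}]'
python3 - <<'E'
from h import *
c=read_camera("scene");o=get_obs();print(o["eef_pos"],o["contact_force"],o["torque"])
cv2.imwrite("pics/app.png",cv2.resize(c["pixels"][130:245,200:315],(575,575),interpolation=cv2.INTER_CUBIC))
E
```

```text
[0.51164193 0.24930614 0.22985134] [-0.16119892 -0.68071429 -1.39163389]
tip [0.50960302 0.25347856 0.13335134] glue [0.7125579  0.13603563 0.15      ]
t: 7.35
eef_pos: [0.6058, -0.0374, 0.1993]
tool_rot: [0.503, 0.496, 0.505, -0.496]
contact_force: [0.1, -0.8, -1.4]
gripper_width: 0.294
[ 0.6063538  -0.03727819  0.20019397] [ 0.2974694 -0.0411621 -1.8011214] [-0.02368481  0.0135527  -0.01950253]
```

View pics/app.png

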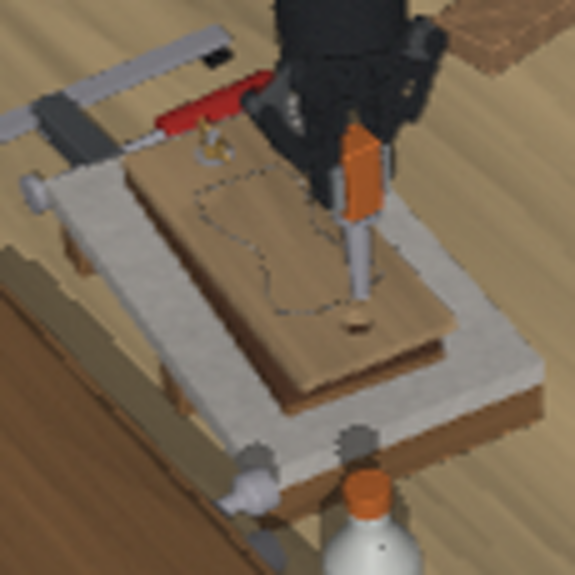

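The pin tip is at about (360,297) and the top hole at (356,321) in the crop. Next I compute the relative offset in the same camera.

```bash
python3 - <<'E'
from h import *
c=read_camera("scene");o=get_obs();im=cv2.cvtColor(c["pixels"],cv2.COLOR_BGR2GRAY)
print(o["eef_pos"])
print("tip",onplane(c,200+360/5,130+295.5/5,o["eef_pos"][2]-.0965)[:2].round(4),"hole",onplane(c,200+356/5,130+321/5,.079)[:2].round(4))
print(im[186:200,264:280])
E
```

```text
[ 0.60677284 -0.0374623   0.20074454]
tip [ 0.6058 -0.035 ] hole [ 0.6061 -0.041 ]
[[111 111 111 112 112 111 109 135 131 108  78  87 108 108 107 104]
 [113 112 112 112 112 108 104 131 130 108  92 109 111 109 109 105]
 [116 115 111 111 112 109 110 132 130 113 111 108 111 112 109 109]
 [116 114 112 111 111 107  98 129 131 114 113 111 109 111 112 111]
 [114 116 105  77 106  92 112 112 114 116 114 113 111 109 112 112]
 [ 91  92 108 114 114 113 113 112 113 115 116 115 113 110 111 113]
 [ 97 113 114 115 115 118 130 128 119 118 116 117 115 112 110 112]
 [112 112 112 116 118 125 130 127 124 116 115 115 116 114 113 110]
 [112 112 112 111 103 114 124 127 121 107  95 113 118 117 114 111]
 [113 111 111 105  90  81  50  50  52  67  95 111 115 118 116 114]
 [112 114 111 110 106  88  62  71  75  89 112 110 111 113 116 115]
 [109 111 111 109 110 112 113 114 115 115 115 113 111 110 114 117]
 [109 109 111 111 110 109 113 114 115 115 115 115 113 110 111 117]
 [108 108 108 112 110 109 109 111 114 115 115 115 118 119 120 126]]
```

```bash
python3 -m jog '[{"gripper":0.8,"dx":0.0005,"dy":-0.0025,"dz":-0.01,"rx":0.0,"ry":0.0,"rz":0.0},{"gripper":0.8,"dx":0.0005,"dy":-0.0025,"dz":-0.017,"rx":0.0,"ry":0.0,"rz":0.0},{"gripper":0.8,"dx":0.0005,"dy":-0.0025,"dz":-0.022,"rx":0.0,"ry":0.0,"rz":0.0},{"gripper":0.8,"dx":0.0005,"dy":-0.0025,"dz":-0.024,"rx":0.0,"ry":0.0,"rz":0.0},{"gripper":0.8,"dx":0.0005,"dy":-0.0025,"dz":-0.026,"rx":0.0,"ry":0.0,"rz":0.0},{"gripper":0.8,"dx":0.0005,"dy":-0.0025,"dz":-0.026,"rx":0.0,"ry":0.0,"rz":0.0}]'
```

```text
t: 8.05
eef_pos: [0.6072, -0.0421, 0.1741]
tool_rot: [0.503, 0.496, 0.504, -0.497]
contact_force: [0.3, -0.6, -2.2]
gripper_width: 0.295
```

```bash
python3 -m jog '[{"gripper":0.8,"dx":0.0,"dy":0.001,"dz":-0.002,"rx":0.0,"ry":0.0,"rz":0.0},{"gripper":0.8,"dx":0.0,"dy":0.001,"dz":-0.003,"rx":0.0,"ry":0.0,"rz":0.0},{"gripper":0.8,"dx":0.0,"dy":0.001,"dz":-0.003,"rx":0.0,"ry":0.0,"rz":0.0}]';python3 -m jog '[{"gripper":0.8,"dx":0.0,"dy":0.0,"dz":-0.001,"rx":0.0,"ry":0.0,"rz":0.0},{"gripper":0.8,"dx":0.0,"dy":0.0,"dz":-0.002,"rx":0.0,"ry":0.0,"rz":0.0},{"gripper":0.8,"dx":0.0,"dy":0.0,"dz":-0.002,"rx":0.0,"ry":0.0,"rz":0.0}]'
```

```text
t: 8.35
eef_pos: [0.6072, -0.0411, 0.1712]
tool_rot: [0.503, 0.496, 0.503, -0.497]
contact_force: [-0.6, -0.3, -1.7]
gripper_width: 0.291
t: 8.65
eef_pos: [0.6072, -0.0412, 0.1692]
tool_rot: [0.503, 0.496, 0.503, -0.497]
contact_force: [-0.1, -0.6, -0.7]
gripper_width: 0.293
```

```bash
for i in 1 2 3; do python3 -m jog '[{"gripper":0.8,"dx":0.0,"dy":0.0,"dz":-0.001,"rx":0.0,"ry":0.0,"rz":0.0},{"gripper":0.8,"dx":0.0,"dy":0.0,"dz":-0.0015,"rx":0.0,"ry":0.0,"rz":0.0}]' | grep -E "eef|force"; done
```

```text
eef_pos: [0.6073, -0.0412, 0.1677]
contact_force: [0.1, 0.5, -2.7]
eef_pos: [0.6074, -0.0411, 0.1665]
contact_force: [-1.2, -0.2, 3.8]
eef_pos: [0.608, -0.0411, 0.1663]
contact_force: [-3.5, -1.0, 10.9]
```

```bash
python3 -m jog '[{"gripper":0.8,"dx":0.0,"dy":0.0,"dz":0.0012,"rx":0.0,"ry":0.0,"rz":0.0},{"gripper":0.8,"dx":0.0,"dy":0.0,"dz":0.0012,"rx":0.0,"ry":0.0,"rz":0.0}]' | grep -E "eef|force"; for i in 1 2 3; do python3 -m jog '[{"gripper":0.8,"dx":0.001,"dy":-0.0001,"dz":0.0,"rx":0.0,"ry":0.0,"rz":0.0},{"gripper":0.8,"dx":0.002,"dy":-0.00025,"dz":0.0,"rx":0.0,"ry":0.0,"rz":0.0}]' | grep -E "eef|force"; done
```

```text
eef_pos: [0.6077, -0.0411, 0.1665]
contact_force: [-0.6, 0.1, 4.2]
eef_pos: [0.6092, -0.0412, 0.1665]
contact_force: [-2.9, 0.1, 5.6]
eef_pos: [0.6112, -0.0415, 0.1664]
contact_force: [-3.2, 0.5, 6.5]
eef_pos: [0.6124, -0.0417, 0.1664]
contact_force: [-5.4, -0.5, 8.6]
```

```bash
for i in 1 2 3; do python3 -m jog '[{"gripper":0.8,"dx":0.001,"dy":-0.0001,"dz":0.0003,"rx":0.0,"ry":0.0,"rz":0.0},{"gripper":0.8,"dx":0.002,"dy":-0.00025,"dz":0.0003,"rx":0.0,"ry":0.0,"rz":0.0}]' | grep -E "eef|force"; done
```

```text
eef_pos: [0.6141, -0.0419, 0.1664]
contact_force: [-5.4, -0.0, 7.0]
eef_pos: [0.6158, -0.0421, 0.1665]
contact_force: [-5.8, 0.6, 7.0]
eef_pos: [0.6176, -0.0424, 0.1665]
contact_force: [-5.7, 0.2, 5.4]
```

```bash
python3 -m jog '[{"gripper":0.8,"dx":0.0,"dy":0.0,"dz":0.0005,"rx":0.0,"ry":0.0,"rz":0.0},{"gripper":0.8,"dx":0.0,"dy":0.0,"dz":0.0005,"rx":0.0,"ry":0.0,"rz":0.0}]' | grep -E "eef|force"; for i in 1 2 3; do python3 -m jog '[{"gripper":0.8,"dx":0.001,"dy":-0.0001,"dz":0.0001,"rx":0.0,"ry":0.0,"rz":0.0},{"gripper":0.8,"dx":0.002,"dy":-0.00025,"dz":0.0001,"rx":0.0,"ry":0.0,"rz":0.0}]' | grep -E "eef|force"; done
```

```text
eef_pos: [0.618, -0.0425, 0.1666]
contact_force: [-3.3, 0.6, -0.1]
eef_pos: [0.621, -0.043, 0.1668]
contact_force: [-2.4, 0.7, -3.8]
eef_pos: [0.6233, -0.0433, 0.1673]
contact_force: [-3.1, 0.1, -3.6]
eef_pos: [0.6254, -0.0435, 0.1677]
contact_force: [-2.3, -0.2, -2.2]
```

```bash
for i in 1 2 3; do python3 -m jog '[{"gripper":0.8,"dx":0.0,"dy":0.0,"dz":-0.0006,"rx":0.0,"ry":0.0,"rz":0.0},{"gripper":0.8,"dx":0.0,"dy":0.0,"dz":-0.0006,"rx":0.0,"ry":0.0,"rz":0.0}]' | grep -E "eef|force"; done
```

```text
eef_pos: [0.6257, -0.0434, 0.1674]
contact_force: [-1.6, -0.3, -1.3]
eef_pos: [0.6257, -0.0432, 0.1668]
contact_force: [-0.7, 0.4, -1.3]
eef_pos: [0.6256, -0.0432, 0.166]
contact_force: [-1.5, 0.2, -1.3]
```

```bash
for i in 1 2 3 4; do python3 -m jog '[{"gripper":0.8,"dx":0.0,"dy":0.0,"dz":-0.0005,"rx":0.0,"ry":0.0,"rz":0.0},{"gripper":0.8,"dx":0.0,"dy":0.0,"dz":-0.0008,"rx":0.0,"ry":0.0,"rz":0.0}]' | grep -E "eef|force"; done
```

```text
eef_pos: [0.6255, -0.0432, 0.1652]
contact_force: [-0.9, 0.5, -1.7]
eef_pos: [0.6254, -0.0434, 0.1643]
contact_force: [-0.4, 0.5, -2.4]
eef_pos: [0.6254, -0.0434, 0.1634]
contact_force: [-1.0, 0.7, -1.5]
eef_pos: [0.6253, -0.0434, 0.1626]
contact_force: [-1.4, 1.0, -2.0]
```

Dark hole found at about +14 mm. Going down to the brown layer next.

```bash
python3 -m jog '[{"gripper":0.8,"dx":0.0,"dy":0.0,"dz":-0.001,"rx":0.0,"ry":0.0,"rz":0.0},{"gripper":0.8,"dx":0.0,"dy":0.0,"dz":-0.002,"rx":0.0,"ry":0.0,"rz":0.0},{"gripper":0.8,"dx":0.0,"dy":0.0,"dz":-0.003,"rx":0.0,"ry":0.0,"rz":0.0},{"gripper":0.8,"dx":0.0,"dy":0.0,"dz":-0.003,"rx":0.0,"ry":0.0,"rz":0.0}]' | grep -E "eef|force";for i in 1 2 3 4; do python3 -m jog '[{"gripper":0.8,"dx":0.0,"dy":0.0,"dz":-0.0006,"rx":0.0,"ry":0.0,"rz":0.0},{"gripper":0.8,"dx":0.0,"dy":0.0,"dz":-0.0006,"rx":0.0,"ry":0.0,"rz":0.0}]' | grep -E "eef|force"; done
```

```text
eef_pos: [0.6252, -0.0434, 0.1595]
contact_force: [-0.8, -0.3, -1.9]
eef_pos: [0.6252, -0.0433, 0.1591]
contact_force: [-1.5, -0.1, -1.4]
eef_pos: [0.6252, -0.0434, 0.1585]
contact_force: [-1.8, 0.4, -1.3]
eef_pos: [0.6253, -0.0434, 0.1579]
contact_force: [-1.7, -0.6, -1.0]
eef_pos: [0.6254, -0.0433, 0.1576]
contact_force: [-2.9, -0.4, 2.0]
```

```bash
for i in 1 2 3; do python3 -m jog '[{"gripper":0.8,"dx":0.0,"dy":0.0,"dz":0.001,"rx":0.0,"ry":0.0,"rz":0.0},{"gripper":0.8,"dx":-0.0025,"dy":0.0003,"dz":0.001,"rx":0.0,"ry":0.0,"rz":0.0},{"gripper":0.8,"dx":-0.005,"dy":0.0006,"dz":0.001,"rx":0.0,"ry":0.0,"rz":0.0},{"gripper":0.8,"dx":-0.005,"dy":0.0006,"dz":0.0,"rx":0.0,"ry":0.0,"rz":0.0},{"gripper":0.8,"dx":-0.005,"dy":0.0006,"dz":-0.0003,"rx":0.0,"ry":0.0,"rz":0.0}]' | grep -E "eef|force"; done
```

```text
eef_pos: [0.621, -0.0429, 0.1574]
contact_force: [1.6, -1.6, -1.1]
eef_pos: [0.6159, -0.0422, 0.1573]
contact_force: [4.5, -1.0, 0.3]
eef_pos: [0.6107, -0.0415, 0.1572]
contact_force: [2.1, -1.3, 5.9]
```

```bash
for i in 1 2 3; do python3 -m jog '[{"gripper":0.8,"dx":0.0,"dy":0.0,"dz":0.0015,"rx":0.0,"ry":0.0,"rz":0.0},{"gripper":0.8,"dx":-0.0025,"dy":0.0003,"dz":0.0015,"rx":0.0,"ry":0.0,"rz":0.0},{"gripper":0.8,"dx":-0.005,"dy":0.0006,"dz":0.0015,"rx":0.0,"ry":0.0,"rz":0.0},{"gripper":0.8,"dx":-0.005,"dy":0.0006,"dz":0.0,"rx":0.0,"ry":0.0,"rz":0.0},{"gripper":0.8,"dx":-0.005,"dy":0.0006,"dz":0.0,"rx":0.0,"ry":0.0,"rz":0.0}]' | grep -E "eef|force"; done
```

```text
eef_pos: [0.6057, -0.041, 0.1574]
contact_force: [2.0, -1.3, 6.7]
eef_pos: [0.6007, -0.0405, 0.1574]
contact_force: [2.4, -1.2, 7.1]
eef_pos: [0.5956, -0.04, 0.1574]
contact_force: [1.9, -2.8, 8.6]
```

```bash
for i in 1; do python3 -m jog '[{"gripper":0.8,"dx":0.0,"dy":0.0,"dz":0.0015,"rx":0.0,"ry":0.0,"rz":0.0},{"gripper":0.8,"dx":-0.0025,"dy":0.0003,"dz":0.0015,"rx":0.0,"ry":0.0,"rz":0.0},{"gripper":0.8,"dx":-0.0045,"dy":0.0008,"dz":0.0015,"rx":0.0,"ry":0.0,"rz":0.0},{"gripper":0.8,"dx":-0.0045,"dy":0.0008,"dz":0.0002,"rx":0.0,"ry":0.0,"rz":0.0},{"gripper":0.8,"dx":-0.0045,"dy":0.0008,"dz":0.0002,"rx":0.0,"ry":0.0,"rz":0.0}]' | grep -E "eef|force"; done
```

```text
eef_pos: [0.591, -0.0394, 0.1574]
contact_force: [2.2, -1.3, 7.8]
```

```bash
python3 - <<'E'
from h import *
t=[]
for n,(a,b,w,h) in(("top",(318,135,110,82)),("scene",(205,145,110,82))):
    c=read_camera(n);t.append(cv2.resize(c["pixels"][b:b+h,a:a+w],(400,298),interpolation=cv2.INTER_CUBIC))
    if n=="scene": t[-1]=cv2.resize(c["pixels"][b:b+h,a:a+w],(800,596),interpolation=cv2.INTER_CUBIC); S=c
cv2.imwrite("pics/e2.png",t[1]);np.save("s.npy",S["pixels"])
E
```

```text
(no output)
```

View pics/e2.png

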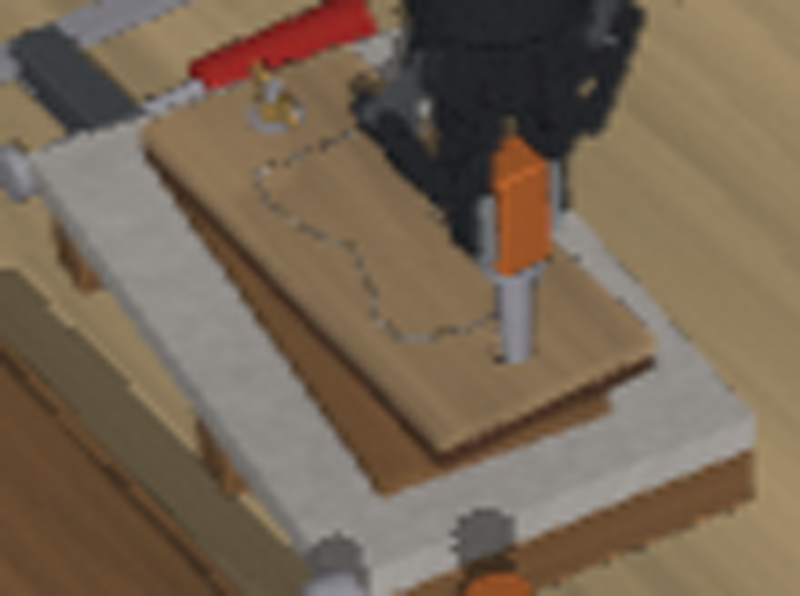

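```bash
python3 - <<'E'
from h import *
c=read_camera("scene")
ang=np.deg2rad(-6.8);R=np.array([[np.cos(ang),-np.sin(ang)],[np.sin(ang),np.cos(ang)]]);B=np.array([.599,-.1395])
k=800/110
for nm,(u,v),z in(("brown corner",(382,493),.061),("brown right corner",(610,405),.061),("top corner",(443,453),.079),("top R corner",(655,352),.079),("board corner",(755,425),.052),("tip?",(516,345),.079)):
    p=R.T@(onplane(c,205+u/k-.5,145+v/k-.5,z)[:2]-B);print(nm,(p*1000).round(1))
print((R.T@(get_obs()["eef_pos"][:2]-B)*1000).round(1))
E
```

```text
brown corner [ 62.6 131.7]
brown right corner [-46.4 132.9]
top corner [ 37.3 140.5]
top R corner [-70.5 130.7]
board corner [-98.7 167.6]
tip? [-21.1  96. ]
[-19.8  98.4]
```

Brown lies about +7 mm from the board hole; its corners show at (382,493) and (610,405). I return there, lifted clear, and probe again.

```bash
python3 -m jog '[{"gripper":0.8,"dx":0.0,"dy":0.0,"dz":0.002,"rx":0.0,"ry":0.0,"rz":0.0},{"gripper":0.8,"dx":0.004,"dy":-0.0004,"dz":0.002,"rx":0.0,"ry":0.0,"rz":0.0},{"gripper":0.8,"dx":0.008,"dy":-0.0008,"dz":0.002,"rx":0.0,"ry":0.0,"rz":0.0},{"gripper":0.8,"dx":0.012,"dy":-0.0012,"dz":0.002,"rx":0.0,"ry":0.0,"rz":0.0},{"gripper":0.8,"dx":0.016,"dy":-0.0016,"dz":0.002,"rx":0.0,"ry":0.0,"rz":0.0},{"gripper":0.8,"dx":0.02,"dy":-0.0019,"dz":0.002,"rx":0.0,"ry":0.0,"rz":0.0},{"gripper":0.8,"dx":0.024,"dy":-0.0021,"dz":0.002,"rx":0.0,"ry":0.0,"rz":0.0},{"gripper":0.8,"dx":0.027,"dy":-0.0022,"dz":0.002,"rx":0.0,"ry":0.0,"rz":0.0},{"gripper":0.8,"dx":0.027,"dy":-0.0022,"dz":0.001,"rx":0.0,"ry":0.0,"rz":0.0},{"gripper":0.8,"dx":0.027,"dy":-0.0022,"dz":0.001,"rx":0.0,"ry":0.0,"rz":0.0}]' | grep -E "eef|force"; for i in 1 2 3; do python3 -m jog '[{"gripper":0.8,"dx":0.0,"dy":0.0,"dz":-0.0006,"rx":0.0,"ry":0.0,"rz":0.0},{"gripper":0.8,"dx":0.0,"dy":0.0,"dz":-0.0006,"rx":0.0,"ry":0.0,"rz":0.0}]' | grep -E "eef|force"; done
```

```text
eef_pos: [0.6157, -0.0412, 0.1574]
contact_force: [-6.5, -0.8, 8.8]
eef_pos: [0.6159, -0.0413, 0.1574]
contact_force: [-7.9, -1.2, 11.6]
eef_pos: [0.6164, -0.0413, 0.1573]
contact_force: [-8.9, -1.6, 14.4]
eef_pos: [0.6168, -0.0413, 0.1572]
contact_force: [-7.9, -1.4, 17.2]
```

```bash
python3 -m jog '[{"gripper":0.8,"dx":0.0,"dy":0.0,"dz":0.003,"rx":0.0,"ry":0.0,"rz":0.0},{"gripper":0.8,"dx":0.0,"dy":0.0,"dz":0.003,"rx":0.0,"ry":0.0,"rz":0.0},{"gripper":0.8,"dx":0.0,"dy":0.0,"dz":0.003,"rx":0.0,"ry":0.0,"rz":0.0}]' | grep -E "eef|force"; python3 -m jog '[{"gripper":0.8,"dx":0.0,"dy":0.0,"dz":0.0005,"rx":0.0,"ry":0.0,"rz":0.0},{"gripper":0.8,"dx":0.0025,"dy":-0.0003,"dz":0.0005,"rx":0.0,"ry":0.0,"rz":0.0},{"gripper":0.8,"dx":0.0025,"dy":-0.0003,"dz":0.0005,"rx":0.0,"ry":0.0,"rz":0.0}]' | grep -E "eef|force"
```

```text
eef_pos: [0.6167, -0.0412, 0.1579]
contact_force: [-4.3, -0.7, -0.5]
eef_pos: [0.6191, -0.0416, 0.1582]
contact_force: [-5.6, -0.8, -3.7]
```

```bash
for i in 1 2; do python3 -m jog '[{"gripper":0.8,"dx":0.0,"dy":0.0,"dz":-0.0008,"rx":0.0,"ry":0.0,"rz":0.0},{"gripper":0.8,"dx":0.0,"dy":0.0,"dz":-0.0008,"rx":0.0,"ry":0.0,"rz":0.0}]' | grep -E "eef|force"; done
```

```text
eef_pos: [0.6196, -0.0416, 0.158]
contact_force: [-4.4, -0.0, -1.5]
eef_pos: [0.6198, -0.0416, 0.1577]
contact_force: [-5.6, -0.5, 1.4]
```

```bash
for i in 1 2 3; do python3 -m jog '[{"gripper":0.8,"dx":0.0,"dy":0.0,"dz":0.002,"rx":0.0,"ry":0.0,"rz":0.0},{"gripper":0.8,"dx":0.0,"dy":0.0,"dz":0.002,"rx":0.0,"ry":0.0,"rz":0.0},{"gripper":0.8,"dx":0.0025,"dy":-0.0003,"dz":0.002,"rx":0.0,"ry":0.0,"rz":0.0},{"gripper":0.8,"dx":0.0025,"dy":-0.0003,"dz":0.0,"rx":0.0,"ry":0.0,"rz":0.0},{"gripper":0.8,"dx":0.0025,"dy":-0.0003,"dz":0.0,"rx":0.0,"ry":0.0,"rz":0.0}]' | grep -E "eef|force"; done
```

```text
eef_pos: [0.6229, -0.042, 0.1577]
contact_force: [-3.8, -1.3, -0.7]
eef_pos: [0.6254, -0.0423, 0.1579]
contact_force: [-5.0, -1.9, -1.1]
eef_pos: [0.6278, -0.0426, 0.1578]
contact_force: [-4.1, -1.0, -0.8]
```

```bash
for i in 1 2 3; do python3 -m jog '[{"gripper":0.8,"dx":0.0,"dy":0.0,"dz":-0.0006,"rx":0.0,"ry":0.0,"rz":0.0},{"gripper":0.8,"dx":0.0,"dy":0.0,"dz":-0.0006,"rx":0.0,"ry":0.0,"rz":0.0}]' | grep -E "eef|force"; done
```

```text
eef_pos: [0.6279, -0.0425, 0.1576]
contact_force: [-5.0, -1.9, 1.5]
eef_pos: [0.6279, -0.0425, 0.1575]
contact_force: [-6.1, -2.1, 5.5]
eef_pos: [0.628, -0.0425, 0.1573]
contact_force: [-6.9, -1.9, 8.4]
```

```bash
for i in 1 2 3 4; do python3 -m jog '[{"gripper":0.8,"dx":0.0,"dy":0.0,"dz":0.003,"rx":0.0,"ry":0.0,"rz":0.0},{"gripper":0.8,"dx":-0.0025,"dy":0.0003,"dz":0.003,"rx":0.0,"ry":0.0,"rz":0.0},{"gripper":0.8,"dx":-0.0025,"dy":0.0003,"dz":0.0015,"rx":0.0,"ry":0.0,"rz":0.0},{"gripper":0.8,"dx":-0.0025,"dy":0.0003,"dz":0.0,"rx":0.0,"ry":0.0,"rz":0.0},{"gripper":0.8,"dx":-0.0025,"dy":0.0003,"dz":0.0,"rx":0.0,"ry":0.0,"rz":0.0}]' | grep -E "t:|eef|force"; done
```

```text
t: 22.9
eef_pos: [0.6267, -0.0415, 0.1574]
tool_rot: [0.504, 0.497, 0.503, -0.496]
contact_force: [-2.8, 0.3, 6.5]
t: 23.4
eef_pos: [0.6237, -0.0417, 0.1574]
tool_rot: [0.504, 0.497, 0.503, -0.496]
contact_force: [-2.1, -1.0, 9.1]
t: 23.9
eef_pos: [0.6213, -0.0417, 0.1574]
tool_rot: [0.504, 0.497, 0.503, -0.496]
contact_force: [-0.6, -1.8, 9.4]
t: 24.4
eef_pos: [0.6191, -0.0414, 0.1574]
tool_rot: [0.504, 0.497, 0.503, -0.496]
contact_force: [2.3, -2.7, 8.7]
```

```bash
python3 -m jog '[{"gripper":0.8,"dx":0.0,"dy":0.0,"dz":0.003,"rx":0.0,"ry":0.0,"rz":0.0},{"gripper":0.8,"dx":0.0025,"dy":0.0,"dz":0.003,"rx":0.0,"ry":0.0,"rz":0.0},{"gripper":0.8,"dx":0.0025,"dy":0.0,"dz":0.003,"rx":0.0,"ry":0.0,"rz":0.0}]' | grep -E "eef|force";for i in 1 2 3 4; do python3 -m jog '[{"gripper":0.8,"dx":0.0,"dy":-0.001,"dz":0.0,"rx":0.0,"ry":0.0,"rz":0.0},{"gripper":0.8,"dx":0.0,"dy":-0.001,"dz":0.0,"rx":0.0,"ry":0.0,"rz":0.0}]' | grep -E "eef|force"; done
```

```text
eef_pos: [0.6192, -0.041, 0.1579]
contact_force: [1.4, -1.7, -1.3]
eef_pos: [0.6192, -0.042, 0.1581]
contact_force: [0.9, -0.5, -1.6]
eef_pos: [0.6199, -0.0432, 0.1586]
contact_force: [0.3, -0.4, -1.4]
eef_pos: [0.6202, -0.0444, 0.1589]
contact_force: [-0.1, 0.3, -1.6]
eef_pos: [0.6203, -0.0453, 0.1589]
contact_force: [0.4, -0.2, -2.0]
```

```bash
for i in 1 2 3; do python3 -m jog '[{"gripper":0.8,"dx":0.0,"dy":-0.001,"dz":0.0,"rx":0.0,"ry":0.0,"rz":0.0},{"gripper":0.8,"dx":0.0,"dy":-0.001,"dz":0.0,"rx":0.0,"ry":0.0,"rz":0.0}]' | grep -E "eef|force"; done
```

```text
eef_pos: [0.6203, -0.0456, 0.159]
contact_force: [0.8, 1.5, -1.6]
eef_pos: [0.6203, -0.046, 0.1589]
contact_force: [0.2, 4.3, -2.4]
eef_pos: [0.6203, -0.0463, 0.159]
contact_force: [-0.1, 5.1, -1.6]
```

```bash
python3 -m jog '[{"gripper":0.8,"dx":0.0,"dy":0.0038,"dz":0.0,"rx":0.0,"ry":0.0,"rz":0.0},{"gripper":0.8,"dx":0.0,"dy":0.0038,"dz":-0.0015,"rx":0.0,"ry":0.0,"rz":0.0},{"gripper":0.8,"dx":0.0,"dy":0.0038,"dz":-0.003,"rx":0.0,"ry":0.0,"rz":0.0},{"gripper":0.8,"dx":0.0,"dy":0.0038,"dz":-0.003,"rx":0.0,"ry":0.0,"rz":0.0}]' | grep -E "eef|force"
```

```text
eef_pos: [0.6213, -0.045, 0.1575]
contact_force: [-1.4, 0.8, 7.5]
```

```bash
python3 -m jog '[{"gripper":0.8,"dx":0.0,"dy":0.0,"dz":0.003,"rx":0.0,"ry":0.0,"rz":0.0},{"gripper":0.8,"dx":-0.0025,"dy":0.0017,"dz":0.003,"rx":0.0,"ry":0.0,"rz":0.0},{"gripper":0.8,"dx":-0.0025,"dy":0.0017,"dz":0.0015,"rx":0.0,"ry":0.0,"rz":0.0},{"gripper":0.8,"dx":-0.0025,"dy":0.0017,"dz":0.0,"rx":0.0,"ry":0.0,"rz":0.0},{"gripper":0.8,"dx":-0.0025,"dy":0.0017,"dz":0.0,"rx":0.0,"ry":0.0,"rz":0.0}]' | grep -E "eef|force";for i in 1 2; do python3 -m jog '[{"gripper":0.8,"dx":0.0,"dy":0.0,"dz":0.003,"rx":0.0,"ry":0.0,"rz":0.0},{"gripper":0.8,"dx":-0.0025,"dy":0.0003,"dz":0.003,"rx":0.0,"ry":0.0,"rz":0.0},{"gripper":0.8,"dx":-0.0025,"dy":0.0003,"dz":0.0015,"rx":0.0,"ry":0.0,"rz":0.0},{"gripper":0.8,"dx":-0.0025,"dy":0.0003,"dz":0.0,"rx":0.0,"ry":0.0,"rz":0.0},{"gripper":0.8,"dx":-0.0025,"dy":0.0003,"dz":0.0,"rx":0.0,"ry":0.0,"rz":0.0}]' | grep -E "eef|force"; done
```

```text
eef_pos: [0.6186, -0.0429, 0.1574]
contact_force: [-1.3, -0.3, 10.4]
eef_pos: [0.6168, -0.0425, 0.1574]
contact_force: [4.0, -0.9, 8.4]
eef_pos: [0.6136, -0.042, 0.1573]
contact_force: [2.3, -0.4, 10.8]
```

```bash
python3 - <<'E'
from h import *
c=read_camera("scene")
cv2.imwrite("pics/e3.png",cv2.resize(c["pixels"][170:222,232:302],(798,593),interpolation=cv2.INTER_CUBIC))
E
```

```text
(no output)
```

View pics/e3.png

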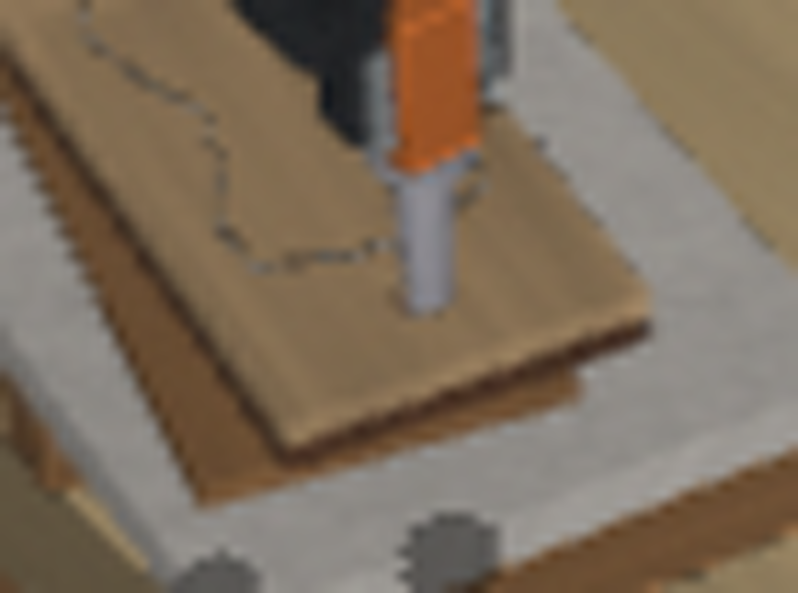

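```bash
python3 - <<'E'
from h import *
c=read_camera("scene")
ang=np.deg2rad(-6.8);R=np.array([[np.cos(ang),-np.sin(ang)],[np.sin(ang),np.cos(ang)]]);B=np.array([.599,-.1395])
k=798/70
for nm,(u,v),z in(("brown L bottom corner",(205,503),.052),("brown R bottom corner",(580,402),.052),("brown R top",(580,378),.061),("top L corner",(288,440),.079),("top R corner",(652,295),.079),("top L edge",(10,50),.079),("brown edge foot",(10,110),.052)):
    p=R.T@(onplane(c,232+u/k-.5,170+v/k-.5,z)[:2]-B);print(nm,(p*1000).round(1))
o=get_obs();print(o["t"],(R.T@(o["eef_pos"][:2]-B)*1000).round(1))
E
```

```text
brown L bottom corner [ 81.5 116.5]
brown R bottom corner [-24.5 133.2]
brown R top [-24.8 133.3]
top L corner [ 62.5 132.3]
top R corner [-48.9 131.4]
top L edge [ 57.7 -54.4]
brown edge foot [ 57.8 -60.6]
28.1 [ 3.  98.6]
```

The picture shows brown dragged out to about +24 mm (corners at (205,500) and (580,400)). I go there with a real lift and then probe softly.

```bash
python3 -m jog '[{"gripper":0.8,"dx":0.0,"dy":0.0,"dz":0.004,"rx":0.0,"ry":0.0,"rz":0.0},{"gripper":0.8,"dx":0.003,"dy":-0.0005,"dz":0.004,"rx":0.0,"ry":0.0,"rz":0.0},{"gripper":0.8,"dx":0.006,"dy":-0.001,"dz":0.004,"rx":0.0,"ry":0.0,"rz":0.0},{"gripper":0.8,"dx":0.009,"dy":-0.0016,"dz":0.004,"rx":0.0,"ry":0.0,"rz":0.0},{"gripper":0.8,"dx":0.012,"dy":-0.0022,"dz":0.004,"rx":0.0,"ry":0.0,"rz":0.0},{"gripper":0.8,"dx":0.015,"dy":-0.0029,"dz":0.004,"rx":0.0,"ry":0.0,"rz":0.0},{"gripper":0.8,"dx":0.018,"dy":-0.0036,"dz":0.004,"rx":0.0,"ry":0.0,"rz":0.0},{"gripper":0.8,"dx":0.0213,"dy":-0.0043,"dz":0.004,"rx":0.0,"ry":0.0,"rz":0.0},{"gripper":0.8,"dx":0.0213,"dy":-0.0043,"dz":0.004,"rx":0.0,"ry":0.0,"rz":0.0}]' | grep -E "eef|force"; for i in 1 2 3 4; do python3 -m jog '[{"gripper":0.8,"dx":0.0,"dy":0.0,"dz":-0.0008,"rx":0.0,"ry":0.0,"rz":0.0},{"gripper":0.8,"dx":0.0,"dy":0.0,"dz":-0.0008,"rx":0.0,"ry":0.0,"rz":0.0}]' | grep -E "eef|force"; done
```

```text
eef_pos: [0.6322, -0.046, 0.1585]
contact_force: [-5.1, 0.9, -2.3]
eef_pos: [0.6326, -0.0459, 0.1582]
contact_force: [-4.8, 2.5, -1.7]
eef_pos: [0.6331, -0.046, 0.1578]
contact_force: [-4.8, 1.2, -0.9]
eef_pos: [0.6334, -0.0459, 0.1573]
contact_force: [-4.3, 1.8, 0.3]
eef_pos: [0.6336, -0.0459, 0.1566]
contact_force: [-4.0, 1.5, 0.1]
```

```bash
for i in 1 2 3 4; do python3 -m jog '[{"gripper":0.8,"dx":0.0003,"dy":0.0,"dz":-0.0008,"rx":0.0,"ry":0.0,"rz":0.0},{"gripper":0.8,"dx":0.0003,"dy":0.0,"dz":-0.0015,"rx":0.0,"ry":0.0,"rz":0.0}]' | grep -E "eef|force"; done
```

```text
eef_pos: [0.6341, -0.046, 0.1552]
contact_force: [-4.2, 2.8, 1.4]
eef_pos: [0.6345, -0.0461, 0.1538]
contact_force: [-5.4, 1.4, 1.1]
eef_pos: [0.6348, -0.0462, 0.1522]
contact_force: [-5.1, 1.5, 0.6]
eef_pos: [0.6351, -0.0462, 0.1507]
contact_force: [-5.0, 0.9, 1.2]
```

```bash
python3 -m jog '[{"gripper":0.8,"dx":-0.003,"dy":0.0007,"dz":0.0,"rx":0.0,"ry":0.0,"rz":0.0},{"gripper":0.8,"dx":-0.006,"dy":0.0013,"dz":0.0,"rx":0.0,"ry":0.0,"rz":0.0},{"gripper":0.8,"dx":-0.009,"dy":0.0019,"dz":0.0,"rx":0.0,"ry":0.0,"rz":0.0},{"gripper":0.8,"dx":-0.012,"dy":0.0025,"dz":0.0,"rx":0.0,"ry":0.0,"rz":0.0},{"gripper":0.8,"dx":-0.015,"dy":0.003,"dz":0.0,"rx":0.0,"ry":0.0,"rz":0.0},{"gripper":0.8,"dx":-0.018,"dy":0.0034,"dz":0.0,"rx":0.0,"ry":0.0,"rz":0.0},{"gripper":0.8,"dx":-0.021,"dy":0.0038,"dz":0.0,"rx":0.0,"ry":0.0,"rz":0.0},{"gripper":0.8,"dx":-0.024,"dy":0.0042,"dz":0.0,"rx":0.0,"ry":0.0,"rz":0.0},{"gripper":0.8,"dx":-0.0253,"dy":0.0043,"dz":0.0,"rx":0.0,"ry":0.0,"rz":0.0},{"gripper":0.8,"dx":-0.0253,"dy":0.0043,"dz":0.0,"rx":0.0,"ry":0.0,"rz":0.0}]' | grep -E "eef|force"; for i in 1 2 3 4; do python3 -m jog '[{"gripper":0.8,"dx":0.0,"dy":0.0,"dz":-0.0005,"rx":0.0,"ry":0.0,"rz":0.0},{"gripper":0.8,"dx":0.0,"dy":0.0,"dz":-0.001,"rx":0.0,"ry":0.0,"rz":0.0}]' | grep -E "eef|force"; done
```

```text
eef_pos: [0.6131, -0.0425, 0.1521]
contact_force: [6.6, -0.4, -3.6]
eef_pos: [0.6132, -0.0423, 0.1516]
contact_force: [5.8, -0.0, 0.6]
eef_pos: [0.6133, -0.0422, 0.1508]
contact_force: [5.5, -1.1, 2.1]
eef_pos: [0.6133, -0.0422, 0.1498]
contact_force: [5.4, -1.3, 2.3]
eef_pos: [0.6134, -0.0421, 0.1489]
contact_force: [5.7, -0.2, 0.9]
```

```bash
python3 -m jog '[{"gripper":0.8,"dx":-0.0015,"dy":0.0,"dz":0.0005,"rx":0.0,"ry":0.0,"rz":0.0},{"gripper":0.8,"dx":-0.0025,"dy":0.0001,"dz":0.0005,"rx":0.0,"ry":0.0,"rz":0.0},{"gripper":0.8,"dx":-0.0025,"dy":0.0001,"dz":0.0,"rx":0.0,"ry":0.0,"rz":0.0}]' | grep -E "eef|force"; for i in 1 2 3; do python3 -m jog '[{"gripper":0.8,"dx":0.0,"dy":0.0,"dz":-0.0005,"rx":0.0,"ry":0.0,"rz":0.0},{"gripper":0.8,"dx":0.0,"dy":0.0,"dz":-0.001,"rx":0.0,"ry":0.0,"rz":0.0}]' | grep -E "eef|force"; done
```

```text
eef_pos: [0.6111, -0.0419, 0.1487]
contact_force: [6.4, 0.0, 1.4]
eef_pos: [0.6111, -0.0418, 0.148]
contact_force: [7.2, 0.3, 1.7]
eef_pos: [0.6112, -0.0419, 0.147]
contact_force: [6.9, 0.4, 1.4]
eef_pos: [0.6113, -0.0418, 0.1461]
contact_force: [5.9, -0.7, 1.7]
```

The tip is now below the board's top, so it is in the board hole. Driving down gently.

```bash
for i in 1 2 3; do python3 -m jog '[{"gripper":0.8,"dx":0.0,"dy":0.0,"dz":-0.001,"rx":0.0,"ry":0.0,"rz":0.0},{"gripper":0.8,"dx":0.0,"dy":0.0,"dz":-0.002,"rx":0.0,"ry":0.0,"rz":0.0},{"gripper":0.8,"dx":0.0,"dy":0.0,"dz":-0.003,"rx":0.0,"ry":0.0,"rz":0.0}]' | grep -E "t:|eef|force"; done
```

```text
t: 33.6
eef_pos: [0.6115, -0.0418, 0.1432]
tool_rot: [0.506, 0.499, 0.501, -0.494]
contact_force: [5.5, -0.2, 2.1]
t: 33.9
eef_pos: [0.6117, -0.0418, 0.1402]
tool_rot: [0.506, 0.499, 0.501, -0.494]
contact_force: [6.2, 0.8, 2.1]
t: 34.2
eef_pos: [0.6119, -0.0418, 0.1373]
tool_rot: [0.506, 0.499, 0.501, -0.494]
contact_force: [7.1, -0.6, 3.0]
```

```bash
for i in 1 2 3 4; do python3 -m jog '[{"gripper":0.8,"dx":0.0,"dy":0.0,"dz":-0.001,"rx":0.0,"ry":0.0,"rz":0.0},{"gripper":0.8,"dx":0.0,"dy":0.0,"dz":-0.002,"rx":0.0,"ry":0.0,"rz":0.0},{"gripper":0.8,"dx":0.0,"dy":0.0,"dz":-0.003,"rx":0.0,"ry":0.0,"rz":0.0}]' | grep -E "eef|force"; done
```

```text
eef_pos: [0.6121, -0.0418, 0.1344]
contact_force: [7.4, 0.0, 3.1]
eef_pos: [0.6121, -0.0418, 0.1315]
contact_force: [7.8, -0.3, 2.1]
eef_pos: [0.6121, -0.0417, 0.1285]
contact_force: [7.1, 0.1, 3.2]
eef_pos: [0.612, -0.0417, 0.1254]
contact_force: [7.3, 1.0, 3.6]
```

```bash
for i in 1 2 3; do python3 -m jog '[{"gripper":0.8,"dx":0.0003,"dy":0.0,"dz":-0.001,"rx":0.0,"ry":0.0,"rz":0.0},{"gripper":0.8,"dx":0.0003,"dy":0.0,"dz":-0.002,"rx":0.0,"ry":0.0,"rz":0.0},{"gripper":0.8,"dx":0.0003,"dy":0.0,"dz":-0.003,"rx":0.0,"ry":0.0,"rz":0.0}]' | grep -E "eef|tool|force"; done
```

```text
eef_pos: [0.612, -0.0416, 0.1223]
tool_rot: [0.506, 0.499, 0.501, -0.494]
contact_force: [6.1, -0.4, 3.0]
eef_pos: [0.6119, -0.0417, 0.1192]
tool_rot: [0.505, 0.499, 0.501, -0.494]
contact_force: [5.5, 1.4, 3.0]
eef_pos: [0.6118, -0.0416, 0.1158]
tool_rot: [0.505, 0.499, 0.502, -0.494]
contact_force: [6.0, 1.2, 2.4]
```

```bash
for i in 1 2; do python3 -m jog '[{"gripper":0.8,"dx":0.0003,"dy":0.0,"dz":-0.001,"rx":0.0,"ry":0.0,"rz":0.0},{"gripper":0.8,"dx":0.0006,"dy":0.0,"dz":-0.002,"rx":0.0,"ry":0.0,"rz":0.0},{"gripper":0.8,"dx":0.0006,"dy":0.0,"dz":-0.0025,"rx":0.0,"ry":0.0,"rz":0.0}]' | grep -E "eef|force"; done; for i in 1 2 3; do python3 -m jog '[{"gripper":0.8,"dx":0.0,"dy":0.0,"dz":-0.0005,"rx":0.0,"ry":0.0,"rz":0.0},{"gripper":0.8,"dx":0.0,"dy":0.0,"dz":-0.0007,"rx":0.0,"ry":0.0,"rz":0.0}]' | grep -E "eef|force"; done
```

```text
eef_pos: [0.6117, -0.0416, 0.1128]
contact_force: [5.7, 1.2, 2.9]
eef_pos: [0.6117, -0.0416, 0.1099]
contact_force: [5.2, 1.0, 3.0]
eef_pos: [0.6117, -0.0416, 0.1096]
contact_force: [4.5, 1.3, 7.8]
eef_pos: [0.6117, -0.0416, 0.1095]
contact_force: [2.1, 1.1, 12.5]
eef_pos: [0.6118, -0.0416, 0.1094]
contact_force: [0.7, 0.5, 17.8]
```

The collar seats at TCP z 0.1095, as expected. I unload, open and retreat.

```bash
python3 -m jog '[{"gripper":0.8,"dx":0.0,"dy":0.0,"dz":0.0014,"rx":0.0,"ry":0.0,"rz":0.0},{"gripper":0.8,"dx":0.0,"dy":0.0,"dz":0.0014,"rx":0.0,"ry":0.0,"rz":0.0}]' | grep -E "eef|force"; python3 -m jog '[{"gripper":0.5,"dx":0.0,"dy":0.0,"dz":0.0014,"rx":0.0,"ry":0.0,"rz":0.0},{"gripper":0.3,"dx":0.0,"dy":0.0,"dz":0.0014,"rx":0.0,"ry":0.0,"rz":0.0},{"gripper":0.0,"dx":0.0,"dy":0.0,"dz":0.0014,"rx":0.0,"ry":0.0,"rz":0.0},{"gripper":0.0,"dx":0.0,"dy":0.0,"dz":0.0014,"rx":0.0,"ry":0.0,"rz":0.0},{"gripper":0.0,"dx":0.0,"dy":0.0,"dz":0.0014,"rx":0.0,"ry":0.0,"rz":0.0}]'
```

```text
eef_pos: [0.6116, -0.0416, 0.1096]
contact_force: [4.6, 0.7, 6.4]
t: 38.2
eef_pos: [0.6091, -0.0421, 0.109]
tool_rot: [0.503, 0.496, 0.504, -0.497]
contact_force: [0.9, -0.1, 0.4]
gripper_width: 1.0
```

```bash
python3 -m jog '[{"gripper":0.0,"dx":0.0025,"dy":0.0,"dz":0.02,"rx":0.0,"ry":0.0,"rz":0.0},{"gripper":0.0,"dx":0.0025,"dy":0.0,"dz":0.05,"rx":0.0,"ry":0.0,"rz":0.0},{"gripper":0.0,"dx":0.0,"dy":0.0,"dz":0.1,"rx":0.0,"ry":0.0,"rz":0.0},{"gripper":0.0,"dx":-0.03,"dy":0.0,"dz":0.14,"rx":0.0,"ry":0.0,"rz":0.0},{"gripper":0.0,"dx":-0.08,"dy":0.0,"dz":0.16,"rx":0.0,"ry":0.0,"rz":0.0},{"gripper":0.0,"dx":-0.12,"dy":0.0,"dz":0.16,"rx":0.0,"ry":0.0,"rz":0.0},{"gripper":0.0,"dx":-0.12,"dy":0.0,"dz":0.16,"rx":0.0,"ry":0.0,"rz":0.0}]'
python3 - <<'E'
from h import *
c=read_camera("scene")
cv2.imwrite("pics/end.png",cv2.resize(c["pixels"][150:225,215:315],(800,600),interpolation=cv2.INTER_CUBIC))
hsv=cv2.cvtColor(c["pixels"],cv2.COLOR_BGR2HSV);m=(hsv[...,0]<18)&(hsv[...,1]>180)&(hsv[...,2]>90);w=np.zeros_like(m);w[150:202,240:300]=1
p,_,_=pts(c,m&w);print(len(p),p.max(0),p[p[:,2]>p[:,2].max()-.005].mean(0))
E
```

```text
t: 38.9
eef_pos: [0.4842, -0.0423, 0.2693]
tool_rot: [0.503, 0.495, 0.503, -0.498]
contact_force: [-0.2, -0.6, -0.1]
gripper_width: 0.998
173 [ 0.62766546 -0.02207005  0.14172483] [ 0.613778   -0.03683625  0.13877118]
```

View pics/end.png

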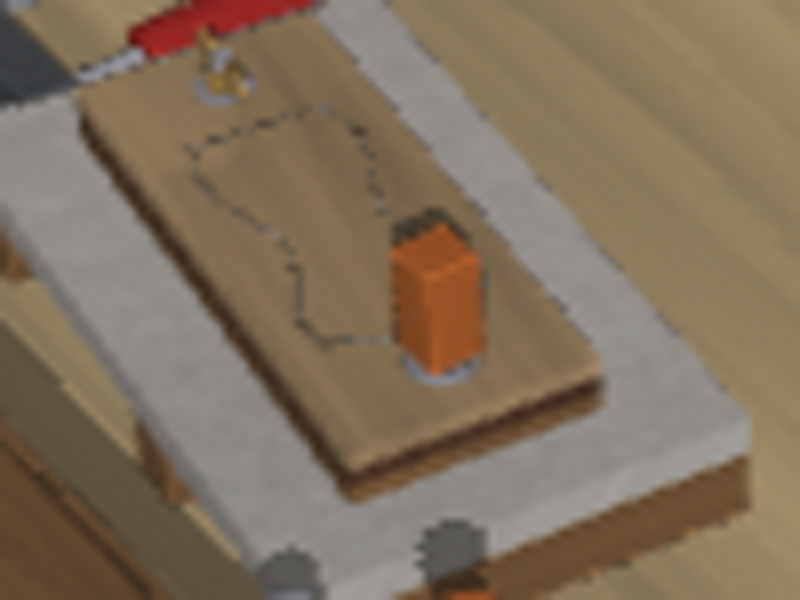

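```bash
python3 - <<'E'
from h import *
print(get_obs()["t"])
for n,w4 in(("top",(150,185,325,365)),("scene",(150,202,240,300))):
    c=read_camera(n);hsv=cv2.cvtColor(c["pixels"],cv2.COLOR_BGR2HSV);m=(hsv[...,0]<18)&(hsv[...,1]>180)&(hsv[...,2]>90);w=np.zeros_like(m);w[w4[0]:w4[1],w4[2]:w4[3]]=1
    p,u,v=pts(c,m&w)
    if len(p):
        t=p[p[:,2]>p[:,2].max()-.006];print(n,len(p),len(t),t.mean(0).round(4),np.percentile(t[:,2],[10,50,90]).round(4))
    a,_,_=pts(c,np.ones_like(m)); s=a[(abs(a[:,2]-.08)<.005)&(abs(a[:,0]-.6)<.03)&(abs(a[:,1]+.12)<.03)];print(" layer z near",np.median(s[:,2]).round(4))
    s=a[(abs(a[:,2]-.08)<.006)&(abs(a[:,0]-.5)<.1)&(abs(a[:,1]-.29)<.1)];print(" block top",np.median(s[:,2]).round(4))
E
```

```text
38.95
 layer z near nan
 block top 0.0795
scene 177 36 [ 0.615  -0.0359  0.1377] [0.1357 0.1377 0.1399]
 layer z near 0.0804
 block top 0.081
  return _methods._mean(a, axis=axis, dtype=dtype,
  ret = ret.dtype.type(ret / rcount)
```

```bash
python3 -c "
from station import *
print(hand_in())"
```

```text
the job is handed in; nothing more can be done
None
```

I drove the orange pin through all four holes until its collar sat on the top layer, let go, moved the arm clear and handed in at about 39 s.

- **Feeling for the holes:** I found the dark layer's hole at about +14 mm. The brown layer then took several probes, because my pressing dragged it. It was about +7 mm in one picture and about +24 mm later, which is beyond its original 18 mm. I found it again in the picture, caught it with the pin and brought all three layers back over the board hole.
- **Seating:** the collar stopped at TCP z 0.1095 m, the height expected from the earlier contacts. The last press read about 18 N upward, about 20 N on the wood allowing for the pin's weight. The highest reading at any point was about the same, well under 50 N.
- **Final picture:** the layers look stacked in line, the pin is upright and the collar is on the top layer. The corrected handle-top height is 0.1365 m against 0.136 m expected, which agrees within camera noise.
- **Not confirmed:** the top camera could not check the seating, because no handle or layer pixels showed around the pin. The holes sat about 2 mm off my camera estimate in y, found by touch. I did not check the other objects again, but no move came near them.

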